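# Nest the domed food covers for the cupboard

## Task

Tidy the three teal-rimmed food covers into one nest for the cupboard: they lie crown down, so set the medium cover inside the large one and the small cover inside the medium one, each still mouth up, level and roughly centred, with the large one still standing on the worktop. Set them down rather than dropping them, and leave the white china bowl where it is.

Things in the scene. Friction and masses are not known exactly. Their poses are not given: they have to be found in the camera images.
- large_cover_center (a point): The large domed food cover (0.3 kg, loose), crown down, mouth up: pale grey dome, teal rim; 220 mm across, 38 mm high. Rim: upright band 9 mm thick, 16 mm high, outer radius 110 mm, its top the highest part, to be pinched anywhere (one finger inside). Stands on its flat crown (radius 70 mm); inner floor 4 mm above the underside. Point: on the axis, half-way up (19 mm below the rim's top); z up, out of the mouth.
- medium_cover_center (a point): The medium domed food cover (0.12 kg, loose), crown down, mouth up: pale grey dome, teal rim; 150 mm across, 58 mm high. Rim: upright band 9 mm thick, 16 mm high, outer radius 75 mm, its top the highest part, to be pinched anywhere (one finger inside). Stands on its flat crown (radius 44 mm); inner floor 4 mm above the underside. Point: on the axis, half-way up (29 mm below the rim's top); z up, out of the mouth.
- small_cover_center (a point): The small, bell-shaped food cover (0.08 kg, loose), crown down, mouth up: pale grey dome, teal rim; 92 mm across, 78 mm high. Rim: upright band 9 mm thick, 16 mm high, outer radius 46 mm, its top the highest part, to be pinched anywhere (one finger inside). Stands on its flat crown (radius 30 mm); inner floor 4 mm above the underside. Point: on the axis, half-way up (39 mm below the rim's top); z up, out of the mouth.
- bowl_center (a point): A white china bowl without a teal rim, 150 mm across, 67 mm high, loose; it is no part of the set and stays where it is. The point is on its axis, 33 mm above its underside; z is up. Wall cupboards hang over the back of the worktop, with their undersides about 0.47 m above it.

How it is judged (in metres and radians):
At the end, for the whole second after the job is handed in: The medium cover stands inside the large one and the small cover inside the medium one, each resting on the inner floor of the one below (within 10 mm of height), axes within 20 mm of each other, all mouth up within 10 degrees and at rest, the large cover on the worktop (horizontal distance between medium_cover_center and large_cover_center below 0.02 m and z of medium_cover_center in the frame of large_cover_center between 0.008 and 0.024 m and horizontal distance between small_cover_center and medium_cover_center below 0.02 m and z of small_cover_center in the frame of medium_cover_center between 0.008 and 0.024 m and angle between each of large_cover_center, medium_cover_center, small_cover_center's own z axis and vertical below 0.175 rad and linear speed of each of large_cover, medium_cover, small_cover below 0.03 m/s and height (world z) of large_cover_center below 0.03 m); the robot touches nothing.
It fails at once if the white bowl is moved more than 30 mm (distance of bowl_center from where it was at the start of the episode above 0.03 m).
It fails at once if a cover is dropped (falls free faster than 0.7 m/s, about 25 mm) ((linear speed of medium_cover above 0.7 m/s and contact force between the fingers and medium_cover below 0.02 N) or (linear speed of small_cover above 0.7 m/s and contact force between the fingers and small_cover below 0.02 N)).
It also fails if it takes over 61 s, if anything falls off the work surface, if the arm or the gripper's body presses on something with over 40 N, if the wrist force passes 120 N, or if a joint passes its speed limit or range.

## Robot

A 7-joint arm with a two-finger parallel gripper is mounted at the origin on a cart in front of the work surface, level with it; the furniture and walls round the work are solid. World frame = base frame: x ahead of the robot, y to its left, z up, the work surface at z = 0. Lengths are in m, angles in degrees, forces in N, time in s.
With the tool pointing down it reaches from about 0.425 to 0.875 m from the base axis. Payload 8.4 kg.
Tool frame: the origin (TCP) lies at the centre of the arm's flange, where the gripper is bolted on; the fingertips stand 173 mm ahead of it and the grasp point (between the pads) lies 155 mm ahead of it; z points along the fingers, y is the direction in which the jaws open and shut (so a half turn about z gives the same grasp; the last joint's range is limited). The gripper opens to 85 mm and grips with 20 to 120 N. Pads are 22 mm wide; open, the fingers measure 114 mm over their backs; the gripper's body (76 mm by 85 mm) begins 54 mm behind the grasp point. The pads swing forward as they close: fully open they stand 13 mm farther back than shut.
Start: joints at [64.504, 19.091, 2.286, 83.961, -0.768, 76.965, -3.352], TCP at [0.22, -0.612, 0.405] pointing down, gripper open.
Joint ranges: [-147.57, 147.57], [-21.85, 119.76], [-74.77, 79.35], [14.55, 137.4], [-85.83, 265.84], [4.83, 119.75], [-152.11, 152.11]. Speed limits (degrees/s): [127.2, 127.2, 159.86, 159.86, 180, 180, 180].

## Interface

Orientations are given as a 3x3 rotation matrix whose columns are the frame's x, y, z axes.
In Python, from rig import status, imaging, workorder gives the robot as it stands. The module is installed in compiled form; this text tells all that it offers.
- The arm moves only by the tool move_arm, never from a script. Its argument "motion" is a list of rows, each an object with "translation": the shift along the world's x, y, z each as a share of 0.3 m, from -1 to 1, a list of three; "turn": the turn, a rotation vector about the world's x, y, z each as a share of 0.5 rad, from -1 to 1, a list of three; "claw": the closure, from 0 (fully open) to 1 (shut). A call has 1 to 12 rows; each row shifts and turns the commanded pose from where the row before left it; what a row does not reach is not made up. A row lasts 1/12 s, in which the tool goes at most 41.7 mm and 7.16 degrees, less where a joint would pass 70% of its speed; a pose out of reach is approached as far as the arm can. A call with a number of a shift or a turn outside -1 to 1 is refused whole. A call with a gripper value outside its range is refused whole. The fingers move at their own pace and stop on an object; "squeeze" is the grip in N (left out, the last holds). Time passes only in rows, so rows that do not move let the fingers close. It gives the time, the measured TCP pose, the force and the opening at its end, in the units of the state.
- status.state(): the state, without advancing time (a new reading comes with each control period).
- imaging.grab_frame(name): name is "side" or "top" or "wrist"; returns the picture (384x512x3 uint8, blue, green, red); there is no depth.
- imaging.calibration(name): a dict with "vertical_fov" (degrees; the focal length in pixels is half the picture's height over the tangent of half this angle, whatever the lens; pixels are square), "cx", "cy" (the principal point, pixels), "R" (3x3) and "t" (3): a world point X has camera coordinates R X + t; the wrist camera has in their place "hand_eye" (4x4, takes a point from camera to tool coordinates, whose origin is the TCP and whose axes are the flange's). Camera axes: x right, y down, z forward; pixel columns grow to the right and rows downward; lengths in m; the calibration is good to about 2 mm. A picture is of the moment at which its call begins: read the wrist's pose just before it. calibration takes no time and is no camera call.
- workorder.hand_in(): hands the job in, once; it reports no verdict.
The state is a dict: "clock": time; "qpos": joint angles; "qd": joint speeds; "joint_torque": joint torques, N m; "tcp_pos": TCP position; "tool_rot": TCP orientation; "wrist_force": force on the tool from outside, world axes, zero at the start; "torque": the same for the moment, N m; "width": finger opening in m.
Only numpy, scipy, OpenCV 4.12 (cv2) and the standard library are available. Lean on these libraries where they do the work, as an engineer would, in place of code of your own. Each camera call takes 0.05 s, during which the arm holds its last target.

## Working session

There is one attempt and no reset: what is moved stays moved. The work goes in short steps, Python scripts to look and compute and a tool call to move; the robot and the scene stay as the last step left them, time stands still between calls to the robot, and variables do not carry over. Pictures are saved under pics/ and viewed, and the job is handed in when it is done.

Besides the shell and the picture viewer there is one more tool, called after "Request:" as name(argument=value, ...) on one line, values as JSON. move_arm: Moves the arm, as the interface text tells. Shift numbers are shares of 0.3 m and turn numbers shares of 0.5 rad, none past 1 either way. Its arguments: {"type":"object","properties":{"motion":{"type":"array"},"squeeze":{"type":"number"}},"required":["motion"]}

```bash
mkdir -p pics; ls; python3 - <<'E'
from rig import status, imaging
import cv2,numpy as np
np.set_printoptions(precision=4,suppress=True)
s=status.state()
for k in s: print(k,np.array(s[k]))
for n in("side","top"):
    cv2.imwrite(f"pics/{n}0.png",imaging.grab_frame(n)); c=imaging.calibration(n); print(n,c)
print(imaging.calibration("wrist"))
E
```

```text
pics
clock 0.0
qpos [64.5043 19.131   2.2859 84.0123 -0.7692 76.9673 -3.3538]
qd [ 0.0128  0.0232 -0.018  -0.0075  0.0545 -0.0628 -0.0187]
joint_torque [  0.001  -65.8556   1.3658 -40.556    0.0168   0.0126  -0.    ]
tcp_pos [ 0.2202 -0.6114  0.4038]
tool_rot [[ 0.9408  0.3389 -0.0007]
 [ 0.3389 -0.9408  0.0015]
 [-0.0001 -0.0017 -1.    ]]
wrist_force [-0.5578  0.1366 -0.3978]
torque [ 0.0242  0.042  -0.0021]
width 0.08520600464716514
side {'vertical_fov': 57.98846968553942, 'cx': 251.4671070035931, 'cy': 188.64585475845868, 'R': array([[ 0.9954, -0.092 ,  0.0251],
       [-0.0079, -0.342 , -0.9397],
       [ 0.0951,  0.9352, -0.3411]]), 't': array([-0.5678,  0.1035,  0.8592])}
top {'vertical_fov': 47.791538021513475, 'cx': 256.5874421973978, 'cy': 183.54169095088514, 'R': array([[-0.0125, -0.9999, -0.01  ],
       [-0.9942,  0.0135, -0.1063],
       [ 0.1064,  0.0086, -0.9943]]), 't': array([0.08  , 0.6003, 1.3325])}
{'vertical_fov': 70.63202758740404, 'cx': 256.7783033972735, 'cy': 189.709262573058, 'hand_eye': array([[-0.0002, -0.9451, -0.3267,  0.0852],
       [ 1.    , -0.    , -0.0006, -0.    ],
       [ 0.0006, -0.3267,  0.9451,  0.0312],
       [ 0.    ,  0.    ,  0.    ,  1.    ]])}
```

View pics/side0.png

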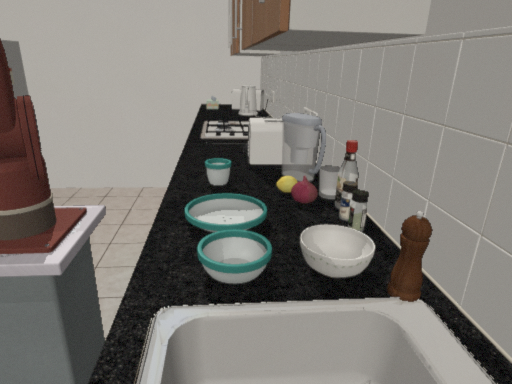

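View pics/top0.png

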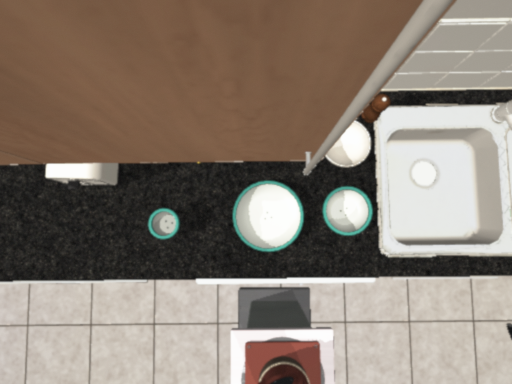

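```bash
cat > h.py <<'E'
import cv2,numpy as np
from rig import status, imaging
np.set_printoptions(precision=4,suppress=True)
def cam(n,s=None):
    c=imaging.calibration(n); f=192/np.tan(np.radians(c['vertical_fov'])/2)
    if 'R' in c: R=np.array(c['R']);t=np.array(c['t']); return f,c['cx'],c['cy'],R.T,-R.T@t
    H=np.array(c['hand_eye']);Rt=np.array(s['tool_rot']);p=np.array(s['tcp_pos'])
    return f,c['cx'],c['cy'],Rt@H[:3,:3],Rt@H[:3,3]+p
def cast(c,px,z):
    f,cx,cy,R,o=c; px=np.asarray(px,float).reshape(-1,2)
    d=np.c_[(px[:,0]-cx)/f,(px[:,1]-cy)/f,np.ones(len(px))]@R.T
    return o+d*((z-o[2])/d[:,2])[:,None]
def circ(P):
    A=np.c_[2*P[:,:2],np.ones(len(P))];b=(P[:,:2]**2).sum(1)
    w=np.ones(len(P))
    for _ in range(10):
        x=np.linalg.lstsq(A*w[:,None],b*w,rcond=None)[0]; r=np.sqrt(x[2]+x[0]**2+x[1]**2)
        e=np.hypot(*(P[:,:2]-x[:2]).T)-r; w=1/(1+(e/.0015)**2)
    return x[:2],r,np.median(abs(e))
def teal(im):
    h=cv2.cvtColor(im,cv2.COLOR_BGR2HSV)
    return cv2.inRange(h,(78,90,40),(100,255,255))
def blobs(m,amin=60):
    cs,_=cv2.findContours(m,cv2.RETR_EXTERNAL,cv2.CHAIN_APPROX_NONE)
    return [c for c in cs if cv2.contourArea(cv2.convexHull(c))>amin]
E
python3 - <<'E'
from h import *
for n in("top","side"):
    im=cv2.imread(f"pics/{n}0.png"); c=cam(n)
    print(n,'cam at',c[4])
    for b in blobs(teal(im)):
        h=b[:,0]; print(n,cv2.boundingRect(b))
        for z in(.038,.058,.078):
            print('  ',z,*circ(cast(c,h,z)))
E
```

```text
top cam at [0.4561 0.0604 1.3894]
top (148, 207, 32, 33)
   0.038 [0.4808 0.3637] 0.048905926041551646 0.0007545360709695359
   0.058 [0.4805 0.3592] 0.048182466309466675 0.0007465656587713546
   0.078 [0.4801 0.3547] 0.04745900059686553 0.0007385275627865145
top (322, 185, 51, 51)
   0.038 [ 0.5136 -0.2083] 0.07753552690279178 0.00066222306463673
   0.058 [ 0.5127 -0.2043] 0.07638828350381602 0.0006522050667290696
   0.078 [ 0.5118 -0.2004] 0.07524102429692811 0.0006421872731419004
top (232, 180, 73, 72)
   0.038 [0.5008 0.0386] 0.11123096227767444 0.0006642983217813314
   0.058 [0.5001 0.039 ] 0.10958562472472075 0.0006544887913541991
   0.078 [0.4995 0.0393] 0.10794025724323147 0.0006446991642806293
side cam at [ 0.4843 -0.8204  0.4046]
side (184, 193, 89, 80)
   0.038 [ 0.5103 -0.0544] 0.15753718061903108 0.046774437195361035
   0.058 [ 0.5089 -0.0962] 0.14896266754047602 0.04420529675848604
   0.078 [ 0.5075 -0.138 ] 0.14039151659422974 0.041659392001279244
side (205, 157, 27, 12)
   0.038 [0.4836 0.4834] 0.06824545784367178 0.004983853931665144
   0.058 [0.4836 0.4122] 0.06455098456126361 0.004650464871416078
   0.078 [0.4835 0.3411] 0.06086106383510236 0.004303537129262035
```

Request:
move_arm(motion=[{"translation": [0.054, 0.0885, -0.0174], "turn": [0, 0, -0.077], "claw": 0.5}, {"translation": [0.054, 0.0885, -0.0174], "turn": [0, 0, -0.077], "claw": 0.5}, {"translation": [0.054, 0.0885, -0.0174], "turn": [0, 0, -0.077], "claw": 0.5}, {"translation": [0.054, 0.0885, -0.0174], "turn": [0, 0, -0.077], "claw": 0.5}, {"translation": [0.054, 0.0885, -0.0174], "turn": [0, 0, -0.077], "claw": 0.5}, {"translation": [0.054, 0.0885, -0.0174], "turn": [0, 0, -0.077], "claw": 0.5}, {"translation": [0.054, 0.0885, -0.0174], "turn": [0, 0, -0.077], "claw": 0.5}, {"translation": [0.054, 0.0885, -0.0174], "turn": [0, 0, -0.077], "claw": 0.5}, {"translation": [0.054, 0.0885, -0.0174], "turn": [0, 0, -0.077], "claw": 0.5}, {"translation": [0.054, 0.0885, -0.0174], "turn": [0, 0, 0], "claw": 0.5}, {"translation": [0.054, 0.0885, -0.0174], "turn": [0, 0, 0], "claw": 0.5}, {"translation": [0.054, 0.0885, -0.0174], "turn": [0, 0, 0], "claw": 0.5}], squeeze=50)

```text
clock: 1.1
tcp_pos: [0.4151, -0.2914, 0.3417]
tool_rot: [[1.0, -0.001, -0.0], [-0.001, -1.0, 0.0], [-0.0, -0.0, -1.0]]
wrist_force: [0.1, -0.0, -0.3]
width: 0.0423
```

Request:
move_arm(motion=[{"translation": [0.054, 0.088, -0.0174], "turn": [0, 0, 0], "claw": 0.5}, {"translation": [0.054, 0.088, -0.0174], "turn": [0, 0, 0], "claw": 0.5}, {"translation": [0.054, 0.088, -0.0174], "turn": [0, 0, 0], "claw": 0.5}, {"translation": [0.054, 0.088, -0.0174], "turn": [0, 0, 0], "claw": 0.5}, {"translation": [0.054, 0.088, -0.0174], "turn": [0, 0, 0], "claw": 0.5}, {"translation": [0.054, 0.088, -0.0174], "turn": [0, 0, 0], "claw": 0.5}, {"translation": [0, 0, 0], "turn": [0, 0, 0], "claw": 0.5}, {"translation": [0, 0, 0], "turn": [0, 0, 0], "claw": 0.5}])

```text
clock: 1.77
tcp_pos: [0.5123, -0.1327, 0.3101]
tool_rot: [[1.0, 0.003, -0.001], [0.003, -1.0, 0.001], [-0.001, -0.001, -1.0]]
wrist_force: [-0.3, -0.8, -0.2]
width: 0.0427
```

```bash
python3 - <<'E'
from h import *
s=status.state(); im=imaging.grab_frame("wrist"); cv2.imwrite("pics/w1.png",im); print(s['tcp_pos'],s['qpos'],s['width'])
c=cam("wrist",s)
for b in blobs(teal(im)):
    print(cv2.boundingRect(b),*circ(cast(c,b[:,0],.058)))
E
```

```text
[ 0.5123 -0.1327  0.3101] [ 27.246   10.5524 -19.3513 106.6318   3.8411  63.5178 -83.343 ] 0.0426704025238506
(254, 106, 174, 163) [ 0.5204 -0.1987] 0.06902008409656861 0.005697003348196394
(0, 75, 196, 219) [0.515  0.0187] 0.09636150970537632 0.007372652551317541
```

View pics/w1.png

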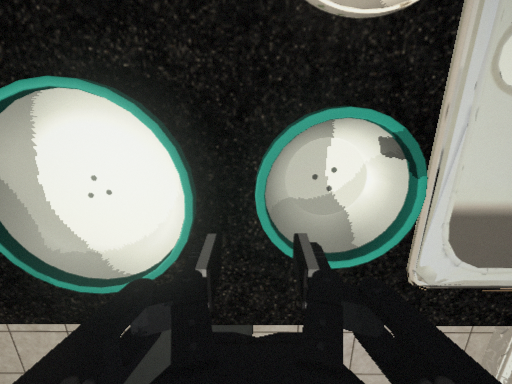

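```bash
python3 - <<'E'
from h import *
s=status.state(); im=cv2.imread("pics/w1.png"); c=cam("wrist",s)
for b,z,lim in zip(blobs(teal(im)),(.058,.038),(280,280)):
    h=cv2.convexHull(b)[:,0]; h=h[(h[:,1]<lim)&(h[:,0]>2)]
    m=np.zeros((384,512),np.uint8); 
    b=b[:,0]; b=b[[cv2.pointPolygonTest(h.reshape(-1,1,2),tuple(map(float,p)),True)<1.5 for p in b]]
    b=b[b[:,0]>2]
    print(len(b),*circ(cast(c,b,z)))
E
```

```text
440 [ 0.5151 -0.2057] 0.0744210637457955 0.0004891957464434465
534 [0.506  0.0323] 0.10705684202226184 0.001056775156030955
```

Request:
move_arm(motion=[{"translation": [0.005, -0.006, -0.05], "turn": [0, 0, 0], "claw": 0.5}, {"translation": [0, 0, -0.06], "turn": [0, 0, 0], "claw": 0.5}, {"translation": [0, 0, -0.07], "turn": [0, 0, 0], "claw": 0.5}, {"translation": [0, 0, -0.06], "turn": [0, 0, 0], "claw": 0.5}, {"translation": [0, 0, -0.05], "turn": [0, 0, 0], "claw": 0.5}, {"translation": [0, 0, -0.037], "turn": [0, 0, 0], "claw": 0.5}, {"translation": [0, 0, -0.02], "turn": [0, 0, 0], "claw": 0.5}, {"translation": [0, 0, 0], "turn": [0, 0, 0], "claw": 0.5}, {"translation": [0, 0, 0], "turn": [0, 0, 0], "claw": 0.6}, {"translation": [0, 0, 0], "turn": [0, 0, 0], "claw": 0.7}])

```text
clock: 2.65
tcp_pos: [0.5138, -0.1366, 0.2076]
tool_rot: [[1.0, -0.001, 0.001], [-0.001, -1.0, -0.0], [0.001, 0.0, -1.0]]
wrist_force: [0.5, 0.8, 0.7]
width: 0.0258
```

```bash
python3 - <<'E'
from h import *
s=status.state(); im=imaging.grab_frame("side"); cv2.imwrite("pics/s1.png",cv2.resize(im[120:330,100:400],None,fx=2.5,fy=2.5)); print(s['tcp_pos'],s['wrist_force'],s['width'])
E
```

```text
[ 0.5138 -0.1366  0.2076] [0.5493 0.8118 0.744 ] 0.025784738677004215
```

View pics/s1.png

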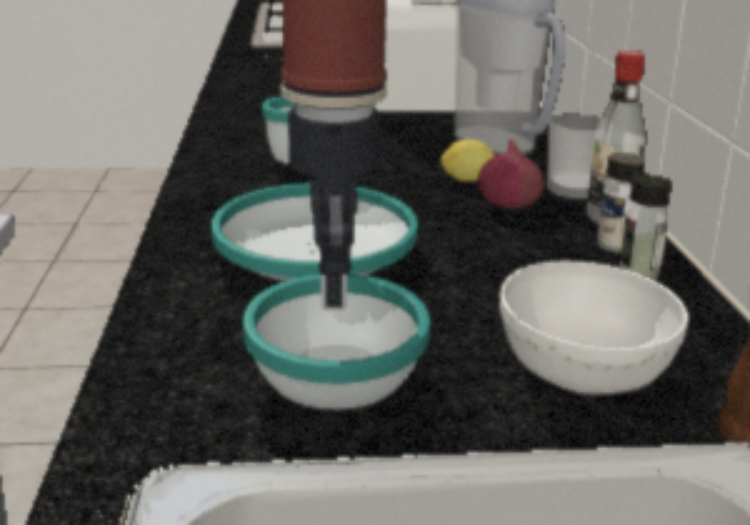

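The side view shows one finger inside the medium rim at crop px (335,290), the other just behind it: straddled correctly. Closing.

Request:
move_arm(motion=[{"translation": [0, 0.003, 0], "turn": [0, 0, 0], "claw": 0.75}, {"translation": [0, 0.002, 0], "turn": [0, 0, 0], "claw": 0.8}, {"translation": [0, 0, 0], "turn": [0, 0, 0], "claw": 0.85}, {"translation": [0, 0, 0], "turn": [0, 0, 0], "claw": 0.9}, {"translation": [0, 0, 0], "turn": [0, 0, 0], "claw": 1}, {"translation": [0, 0, 0], "turn": [0, 0, 0], "claw": 1}, {"translation": [0, 0, 0], "turn": [0, 0, 0], "claw": 1}], squeeze=60)

```text
clock: 3.28
tcp_pos: [0.5139, -0.1348, 0.2071]
tool_rot: [[1.0, -0.0, 0.001], [-0.0, -1.0, -0.0], [0.001, 0.0, -1.0]]
wrist_force: [2.0, 0.3, 3.6]
width: 0.0082
```

Request:
move_arm(motion=[{"translation": [0, 0, 0.01], "turn": [0, 0, 0], "claw": 1}, {"translation": [0, 0, 0.02], "turn": [0, 0, 0], "claw": 1}, {"translation": [0, 0, 0.03], "turn": [0, 0, 0], "claw": 1}, {"translation": [0, 0, 0.04], "turn": [0, 0, 0], "claw": 1}, {"translation": [0, 0, 0.04], "turn": [0, 0, 0], "claw": 1}, {"translation": [0, 0, 0.04], "turn": [0, 0, 0], "claw": 1}, {"translation": [0, 0, 0.03], "turn": [0, 0, 0], "claw": 1}, {"translation": [0, 0, 0.02], "turn": [0, 0, 0], "claw": 1}, {"translation": [0, 0, 0], "turn": [0, 0, 0], "claw": 1}])

```text
clock: 4.03
tcp_pos: [0.5139, -0.1349, 0.2775]
tool_rot: [[1.0, -0.001, 0.003], [-0.001, -1.0, -0.001], [0.003, 0.001, -1.0]]
wrist_force: [-0.2, 0.1, -1.3]
width: 0.0087
```

```bash
cat >> h.py <<'E'
def fitrim(c,b,z,lim=400,xlo=2,xhi=509):
    h=cv2.convexHull(b); q=b[:,0]
    q=q[[abs(cv2.pointPolygonTest(h,tuple(map(float,p)),True))<1.5 for p in q]]
    q=q[(q[:,0]>xlo)&(q[:,0]<xhi)&(q[:,1]<lim)]
    return len(q),*circ(cast(c,q,z))
E
python3 - <<'E'
from h import *
s=status.state(); im=imaging.grab_frame("wrist"); cv2.imwrite("pics/w2.png",im);c=cam("wrist",s)
t=imaging.grab_frame("side"); cv2.imwrite("pics/s2.png",cv2.resize(t[120:330,100:400],None,fx=2.5,fy=2.5)); print(s['tcp_pos'],s['wrist_force'],s['width'])
for b in blobs(teal(im)):
    for z in (.058+.069,.038): print(cv2.boundingRect(b),fitrim(c,b,z))
E
```

```text
[ 0.5139 -0.1349  0.2775] [-0.2108  0.0559 -1.3142] 0.008675499223638207
(323, 343, 31, 29) (64, array([ 0.4575, -0.1863]), np.float64(0.010694238174683525), np.float64(0.0028653155571898834))
(323, 343, 31, 29) (64, array([ 0.3441, -0.2182]), np.float64(0.015258336831133316), np.float64(0.006021306098241509))
(421, 244, 91, 108) (108, array([ 0.4967, -0.2357]), np.float64(0.03680777318484857), np.float64(0.0010067043978500868))
(421, 244, 91, 108) (108, array([ 0.4196, -0.3235]), np.float64(0.05674809294624534), np.float64(0.0043588459150699956))
(249, 118, 263, 211) (385, array([ 0.5193, -0.2005]), np.float64(0.07125827608937872), np.float64(0.00045513020004157856))
(249, 118, 263, 211) (385, array([ 0.4602, -0.2492]), np.float64(0.12402503798549921), np.float64(0.0007374412614482295))
(0, 77, 185, 243) (461, array([ 0.5452, -0.0362]), np.float64(0.06316576136118349), np.float64(0.0006609869782967098))
(0, 77, 185, 243) (461, array([0.5057, 0.0379]), np.float64(0.11079034396840733), np.float64(0.0009626214515512932))
```

View pics/s2.png

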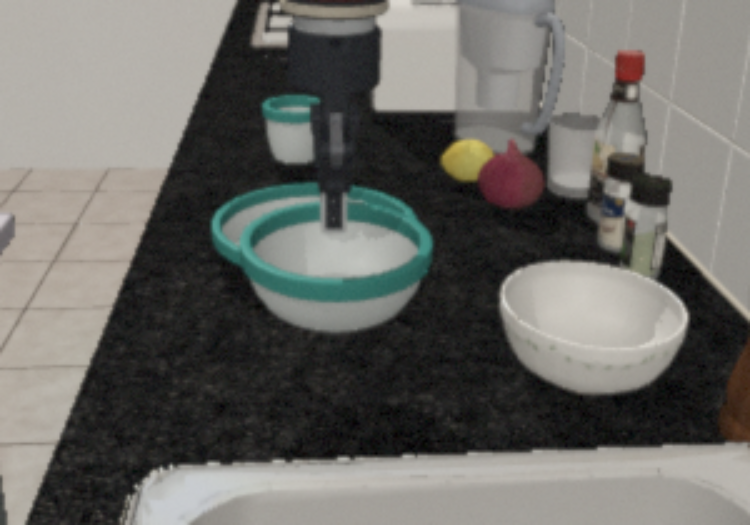

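View pics/w2.png

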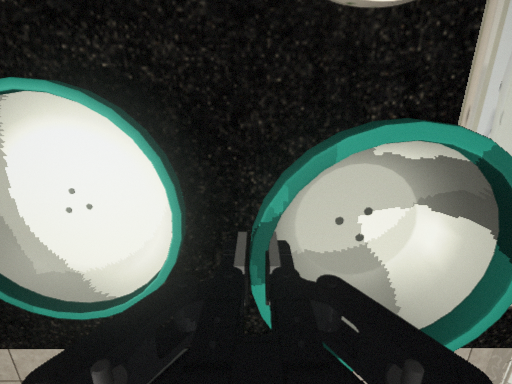

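```bash
cat >> h.py <<'E'
def proj(c,X):
    f,cx,cy,R,o=c; q=(np.atleast_2d(X)-o)@R
    return np.c_[f*q[:,0]/q[:,2]+cx,f*q[:,1]/q[:,2]+cy]
E
python3 - <<'E'
from h import *
im=cv2.imread("pics/s2.png"); t=imaging.grab_frame("side"); tp=imaging.grab_frame("top"); cv2.imwrite("pics/t2.png",tp)
C=np.array([.514,-.205,.1275]); c=cam("side")
a=np.linspace(0,2*np.pi,120)
o=cv2.resize(t[120:330,100:400],None,fx=2.5,fy=2.5,interpolation=cv2.INTER_CUBIC)
for r,dz,col in((.075,0,(0,0,255)),(.066,0,(0,255,255)),(.075,-.016,(255,0,255))):
    P=(proj(c,C+np.c_[r*np.cos(a),r*np.sin(a),0*a+dz])-[100,120])*2.5
    for p in P: cv2.circle(o,tuple(int(round(v)) for v in p),1,col,-1)
cv2.imwrite("pics/s2o.png",o)
for b in blobs(teal(tp)): print(cv2.boundingRect(b),fitrim(cam("top"),b,.1275),fitrim(cam("top"),b,.038))
E
```

```text
(148, 207, 32, 33) (91, array([0.4793, 0.3437]), np.float64(0.04561279380250461), np.float64(0.0007459193180728574)) (91, array([0.4809, 0.3637]), np.float64(0.04884585118913161), np.float64(0.0007841088405912619))
(232, 180, 73, 72) (204, array([0.4979, 0.04  ]), np.float64(0.10390473702683992), np.float64(0.00064095412789128)) (204, array([0.5008, 0.0385]), np.float64(0.11127077891812683), np.float64(0.0006855526038885701))
```

View pics/s2o.png

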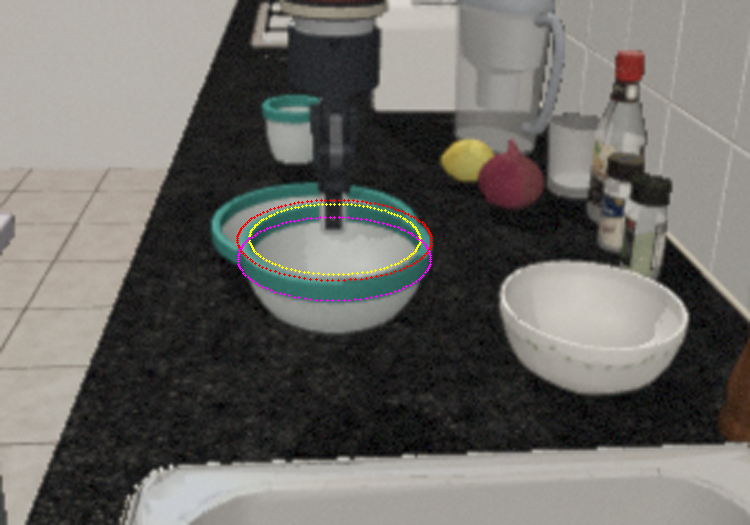

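Request:
move_arm(motion=[{"translation": [0, 0.03, 0], "turn": [0, 0, 0], "claw": 1}, {"translation": [-0.003, 0.06, 0], "turn": [0, 0, 0], "claw": 1}, {"translation": [-0.004, 0.085, 0], "turn": [0, 0, 0], "claw": 1}, {"translation": [-0.005, 0.09, 0], "turn": [0, 0, 0], "claw": 1}, {"translation": [-0.005, 0.09, 0], "turn": [0, 0, 0], "claw": 1}, {"translation": [-0.005, 0.09, 0], "turn": [0, 0, 0], "claw": 1}, {"translation": [-0.005, 0.09, 0], "turn": [0, 0, 0], "claw": 1}, {"translation": [-0.004, 0.09, 0], "turn": [0, 0, 0], "claw": 1}, {"translation": [-0.003, 0.085, 0], "turn": [0, 0, 0], "claw": 1}, {"translation": [-0.003, 0.06, 0], "turn": [0, 0, 0], "claw": 1}, {"translation": [0, 0.03, 0], "turn": [0, 0, 0], "claw": 1}, {"translation": [0, 0.013, 0], "turn": [0, 0, 0], "claw": 1}])

```text
clock: 5.23
tcp_pos: [0.5019, 0.111, 0.2754]
tool_rot: [[1.0, 0.002, -0.001], [0.002, -1.0, 0.0], [-0.001, -0.0, -1.0]]
wrist_force: [0.2, -0.4, -2.2]
width: 0.0083
```

```bash
python3 - <<'E'
from h import *
s=status.state(); t=imaging.grab_frame("side");print(s['tcp_pos'],s['width'],s['wrist_force'])
c=cam("side"); a=np.linspace(0,2*np.pi,120)
o=cv2.resize(t[120:330,100:400],None,fx=2.5,fy=2.5,interpolation=cv2.INTER_CUBIC)
C=np.array(s['tcp_pos'])+[0,-.0705,-.1495]
for C,r,col in((C,.075,(0,0,255)),(C-[0,0,.016],.075,(255,0,255)),(np.array([.503,.0385,.038]),.11,(0,255,255))):
    P=(proj(c,C+np.c_[r*np.cos(a),r*np.sin(a),0*a])-[100,120])*2.5
    for p in P: cv2.circle(o,tuple(int(round(v)) for v in p),1,col,-1)
cv2.imwrite("pics/s3.png",o)
E
```

```text
[0.5019 0.111  0.2754] 0.008324238491397889 [ 0.152  -0.4097 -2.1565]
```

View pics/s3.png

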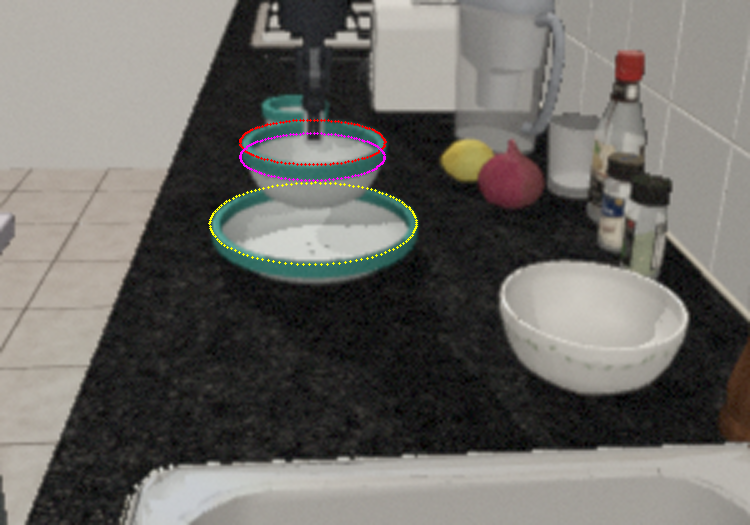

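Request:
move_arm(motion=[{"translation": [0, -0.004, -0.02], "turn": [0, 0, 0], "claw": 1}, {"translation": [0.003, 0, -0.03], "turn": [0, 0, 0], "claw": 1}, {"translation": [0, 0, -0.04], "turn": [0, 0, 0], "claw": 1}, {"translation": [0, 0, -0.04], "turn": [0, 0, 0], "claw": 1}, {"translation": [0, 0, -0.03], "turn": [0, 0, 0], "claw": 1}, {"translation": [0, 0, -0.02], "turn": [0, 0, 0], "claw": 1}, {"translation": [0, 0, -0.01], "turn": [0, 0, 0], "claw": 1}, {"translation": [0, 0, 0], "turn": [0, 0, 0], "claw": 1}])

```text
clock: 5.95
tcp_pos: [0.503, 0.1078, 0.2177]
tool_rot: [[1.0, -0.001, -0.001], [-0.001, -1.0, -0.0], [-0.001, 0.0, -1.0]]
wrist_force: [-0.8, -0.5, -1.0]
width: 0.0083
```

Request:
move_arm(motion=[{"translation": [0, 0.003, -0.006], "turn": [0, 0, 0], "claw": 1}, {"translation": [0, 0, -0.006], "turn": [0, 0, 0], "claw": 1}, {"translation": [0, 0, -0.005], "turn": [0, 0, 0], "claw": 1}, {"translation": [0, 0, -0.004], "turn": [0, 0, 0], "claw": 1}, {"translation": [0, 0, 0], "turn": [0, 0, 0], "claw": 1}, {"translation": [0, 0, 0], "turn": [0, 0, 0], "claw": 1}])

```text
clock: 6.45
tcp_pos: [0.5033, 0.1089, 0.2125]
tool_rot: [[1.0, -0.001, 0.0], [-0.001, -1.0, 0.0], [0.0, -0.0, -1.0]]
wrist_force: [0.5, 0.9, -0.4]
width: 0.0085
```

Request:
move_arm(motion=[{"translation": [0, 0, -0.003], "turn": [0, 0, 0], "claw": 1}, {"translation": [0, 0, -0.003], "turn": [0, 0, 0], "claw": 1}, {"translation": [0, 0, 0], "turn": [0, 0, 0], "claw": 1}])

```text
clock: 6.7
tcp_pos: [0.5035, 0.1092, 0.2111]
tool_rot: [[1.0, -0.0, 0.001], [-0.0, -1.0, 0.0], [0.001, -0.0, -1.0]]
wrist_force: [-1.2, 1.7, 4.0]
width: 0.0086
```

Request:
move_arm(motion=[{"translation": [0, 0, 0], "turn": [0, 0, 0], "claw": 0.85}, {"translation": [0, 0, 0], "turn": [0, 0, 0], "claw": 0.77}, {"translation": [0, 0, 0], "turn": [0, 0, 0], "claw": 0.74}, {"translation": [0, 0, 0], "turn": [0, 0, 0], "claw": 0.74}])

```text
clock: 7.03
tcp_pos: [0.5031, 0.1086, 0.2104]
tool_rot: [[1.0, -0.001, -0.0], [-0.001, -1.0, -0.0], [-0.0, 0.0, -1.0]]
wrist_force: [0.2, -0.3, -0.3]
width: 0.0222
```

```bash
python3 - <<'E'
from h import *
s=status.state(); t=imaging.grab_frame("side");print(s['tcp_pos'],s['width'],s['wrist_force'])
o=cv2.resize(t[120:330,100:400],None,fx=2.5,fy=2.5,interpolation=cv2.INTER_CUBIC)
cv2.imwrite("pics/s4.png",o)
E
```

```text
[0.5031 0.1086 0.2104] 0.022161521061271682 [ 0.1867 -0.2562 -0.3012]
```

View pics/s4.png

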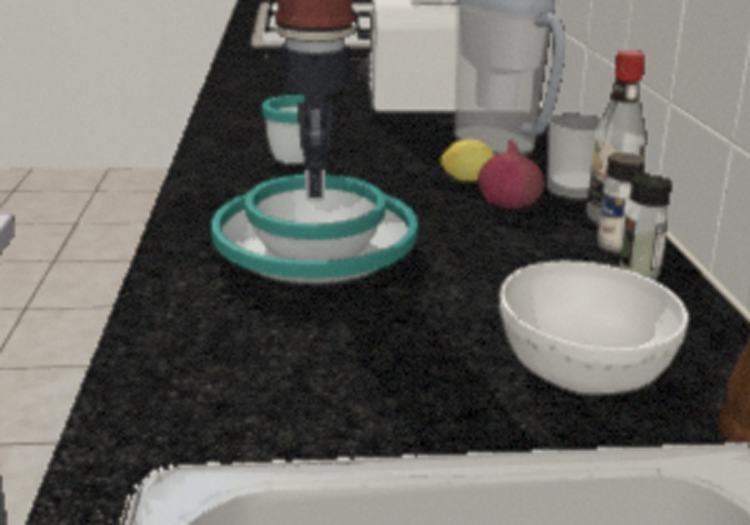

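Request:
move_arm(motion=[{"translation": [0, 0, 0.04], "turn": [0, 0, 0], "claw": 0.74}, {"translation": [0, 0, 0.08], "turn": [0, 0, 0], "claw": 0.74}, {"translation": [0, 0, 0.1], "turn": [0, 0, 0], "claw": 0.74}, {"translation": [-0.008, 0.06, 0.1], "turn": [0, 0, 0], "claw": 0.6}, {"translation": [-0.01, 0.09, 0.06], "turn": [0, 0, 0], "claw": 0.5}, {"translation": [-0.01, 0.1, 0.02], "turn": [0, 0, 0], "claw": 0.5}, {"translation": [-0.01, 0.1, 0], "turn": [0, 0, 0], "claw": 0.5}, {"translation": [-0.01, 0.1, 0], "turn": [0, 0, 0], "claw": 0.5}, {"translation": [-0.01, 0.1, 0], "turn": [0, 0, 0], "claw": 0.5}, {"translation": [-0.01, 0.09, 0], "turn": [0, 0, 0], "claw": 0.5}, {"translation": [-0.008, 0.042, 0], "turn": [0, 0, 0], "claw": 0.5}, {"translation": [0, 0, 0], "turn": [0, 0, 0], "claw": 0.5}])

```text
clock: 8.08
tcp_pos: [0.4787, 0.317, 0.3316]
tool_rot: [[1.0, 0.004, -0.0], [0.004, -1.0, 0.002], [-0.0, -0.002, -1.0]]
wrist_force: [-0.8, 0.5, 1.0]
width: 0.0424
```

```bash
python3 - <<'E'
from h import *
s=status.state(); im=imaging.grab_frame("wrist"); cv2.imwrite("pics/w5.png",im); print(s['tcp_pos'],s['tool_rot'],s['qpos'],s['width'])
c=cam("wrist",s)
for b in blobs(teal(im)):
    print(cv2.boundingRect(b),fitrim(c,b,.078),fitrim(c,b,.062),fitrim(c,b,.038))
t=imaging.grab_frame("top"); cv2.imwrite("pics/t5.png",t)
for b in blobs(teal(t)):
    print(cv2.boundingRect(b),fitrim(cam("top"),b,.078),fitrim(cam("top"),b,.038))
E
```

```text
[0.4787 0.317  0.3316] [[ 1.      0.0044 -0.0002]
 [ 0.0044 -1.      0.0023]
 [-0.0002 -0.0023 -1.    ]] [  -7.4132   16.7962  -35.9976   98.6301   10.4481   67.9041 -135.932 ] 0.042430571958149345
(162, 139, 105, 102) (277, array([0.4837, 0.355 ]), np.float64(0.0458765629943686), np.float64(0.0005325057177796508)) (277, array([0.478 , 0.3577]), np.float64(0.049174948117022506), np.float64(0.0005710006321695618)) (277, array([0.4693, 0.3617]), np.float64(0.05412113106824146), np.float64(0.000628225563523474))
(468, 106, 44, 130) (136, array([0.5114, 0.0724]), np.float64(0.0659511240617809), np.float64(0.0002243063548708485)) (136, array([0.5076, 0.0548]), np.float64(0.07065048295770085), np.float64(0.00023687541520943378)) (136, array([0.5019, 0.0284]), np.float64(0.07768635744437626), np.float64(0.000248475288243101))
(418, 53, 94, 206) (262, array([0.5143, 0.0907]), np.float64(0.0909229317549538), np.float64(0.0004761725714951398)) (262, array([0.5107, 0.0745]), np.float64(0.09737971295849093), np.float64(0.0005045262122183314)) (262, array([0.5053, 0.0501]), np.float64(0.10709370253491549), np.float64(0.0005668907180328142))
(232, 180, 73, 72) (202, array([0.4994, 0.0395]), np.float64(0.10778327723619657), np.float64(0.0006732855914403368)) (202, array([0.5007, 0.0388]), np.float64(0.11106951315981403), np.float64(0.0006935073819492391))
```

View pics/w5.png

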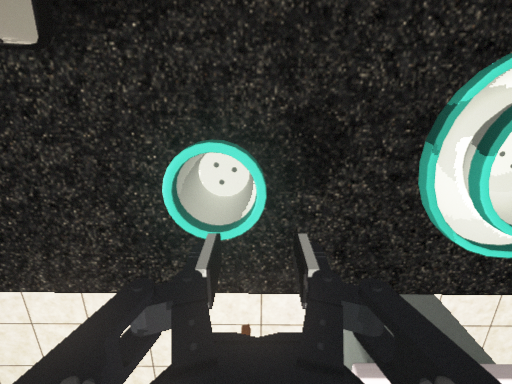

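View pics/t5.png

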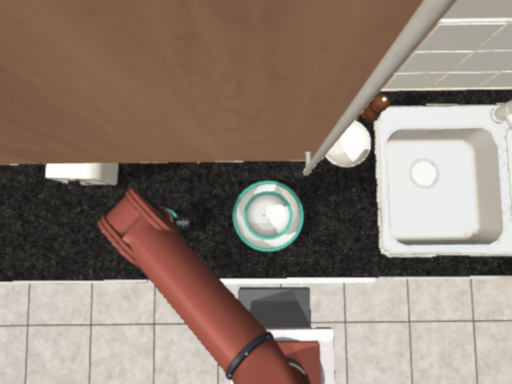

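Request:
move_arm(motion=[{"translation": [0.011, -0.012, -0.05], "turn": [0, 0, 0], "claw": 0.5}, {"translation": [0, 0, -0.06], "turn": [0, 0, 0], "claw": 0.5}, {"translation": [0, 0, -0.07], "turn": [0, 0, 0], "claw": 0.5}, {"translation": [0, 0, -0.06], "turn": [0, 0, 0], "claw": 0.5}, {"translation": [0, 0, -0.05], "turn": [0, 0, 0], "claw": 0.5}, {"translation": [0, 0, -0.035], "turn": [0, 0, 0], "claw": 0.5}, {"translation": [0, 0, -0.02], "turn": [0, 0, 0], "claw": 0.5}, {"translation": [0, 0, 0], "turn": [0, 0, 0], "claw": 0.5}, {"translation": [0, 0, 0], "turn": [0, 0, 0], "claw": 0.6}, {"translation": [0, 0, 0], "turn": [0, 0, 0], "claw": 0.7}])

```text
clock: 9.02
tcp_pos: [0.4841, 0.3099, 0.2281]
tool_rot: [[1.0, -0.001, 0.001], [-0.001, -1.0, 0.001], [0.001, -0.001, -1.0]]
wrist_force: [-0.6, 0.3, 0.3]
width: 0.0256
```

```bash
python3 - <<'E'
from h import *
s=status.state(); t=imaging.grab_frame("side");print(s['tcp_pos'],s['width'],s['wrist_force'],s['qpos'])
o=cv2.resize(t[110:230,150:300],None,fx=4,fy=4,interpolation=cv2.INTER_CUBIC)
cv2.imwrite("pics/s6.png",o)
im=cv2.imread("pics/t5.png")
m=teal(im)[175:260,225:312]
cs,hh=cv2.findContours(m,cv2.RETR_CCOMP,cv2.CHAIN_APPROX_NONE)
for b in cs:
    if len(b)>60:
        b=b+np.array([225,175]); print(cv2.boundingRect(b),circ(cast(cam("top"),b[:,0],.062)),circ(cast(cam("top"),b[:,0],.038)))
E
```

```text
[0.4841 0.3099 0.2281] 0.025634828226264894 [-0.6489  0.34    0.3426] [  -8.85     23.2322  -33.917   104.102    15.2123   57.1451 -138.9919]
(244, 192, 48, 47) (array([0.5008, 0.0393]), np.float64(0.07111078329493616), np.float64(0.0006742575257636316)) (array([0.5016, 0.0389]), np.float64(0.0723964249465847), np.float64(0.0006864514484051579))
(245, 193, 46, 45) (array([0.5013, 0.0392]), np.float64(0.06799905465858466), np.float64(0.0006314519530252888)) (array([0.5022, 0.0388]), np.float64(0.06922699982227516), np.float64(0.0006450810666865231))
(232, 180, 73, 72) (array([0.4999, 0.0392]), np.float64(0.10909777290473113), np.float64(0.000680489482399238)) (array([0.5007, 0.0388]), np.float64(0.11106951315981403), np.float64(0.0006935073819492391))
(234, 182, 68, 68) (array([0.4997, 0.0391]), np.float64(0.10122435288721689), np.float64(0.0007930499186242362)) (array([0.5005, 0.0387]), np.float64(0.10305523464486874), np.float64(0.0008042634037633209))
```

View pics/s6.png

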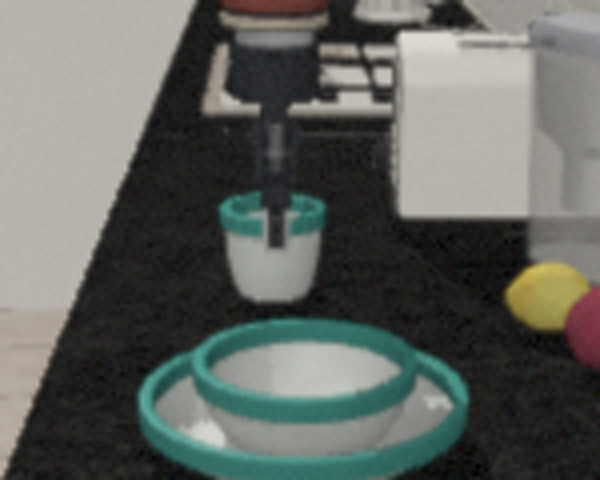

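Request:
move_arm(motion=[{"translation": [-0.004, 0.008, 0], "turn": [0, 0, 0], "claw": 0.75}, {"translation": [0, 0.004, 0], "turn": [0, 0, 0], "claw": 0.8}, {"translation": [0, 0, 0], "turn": [0, 0, 0], "claw": 0.85}, {"translation": [0, 0, 0], "turn": [0, 0, 0], "claw": 0.9}, {"translation": [0, 0, 0], "turn": [0, 0, 0], "claw": 1}, {"translation": [0, 0, 0], "turn": [0, 0, 0], "claw": 1}, {"translation": [0, 0, 0], "turn": [0, 0, 0], "claw": 1}], squeeze=50)

```text
clock: 9.65
tcp_pos: [0.4825, 0.3137, 0.2275]
tool_rot: [[1.0, -0.001, 0.0], [-0.001, -1.0, 0.0], [0.0, -0.0, -1.0]]
wrist_force: [-1.5, -0.5, 5.7]
width: 0.0093
```

Request:
move_arm(motion=[{"translation": [0, 0, 0.01], "turn": [0, 0, 0], "claw": 1}, {"translation": [0, 0, 0.03], "turn": [0, 0, 0], "claw": 1}, {"translation": [0, 0, 0.05], "turn": [0, 0, 0], "claw": 1}, {"translation": [0, 0, 0.06], "turn": [0, 0, 0], "claw": 1}, {"translation": [0, 0, 0.06], "turn": [0, 0, 0], "claw": 1}, {"translation": [0, 0, 0.06], "turn": [0, 0, 0], "claw": 1}, {"translation": [0, 0, 0.04], "turn": [0, 0, 0], "claw": 1}, {"translation": [0, 0, 0.02], "turn": [0, 0, 0], "claw": 1}, {"translation": [0, 0, 0], "turn": [0, 0, 0], "claw": 1}])

```text
clock: 10.4
tcp_pos: [0.4828, 0.3136, 0.3275]
tool_rot: [[1.0, -0.001, 0.002], [-0.001, -1.0, 0.001], [0.002, -0.001, -1.0]]
wrist_force: [0.6, -0.1, -1.8]
width: 0.0089
```

```bash
cat >> h.py <<'E'
def ov(t,rings,x0,y0,x1,y1,k,fn):
    c=cam("side"); a=np.linspace(0,2*np.pi,120)
    o=cv2.resize(t[y0:y1,x0:x1],None,fx=k,fy=k,interpolation=cv2.INTER_CUBIC)
    for C,r,col in rings:
        P=(proj(c,np.array(C)+np.c_[r*np.cos(a),r*np.sin(a),0*a])-[x0,y0])*k
        for p in P: cv2.circle(o,tuple(int(round(v)) for v in p),1,col,-1)
    cv2.imwrite(fn,o)
E
python3 - <<'E'
from h import *
s=status.state(); t=imaging.grab_frame("side");print(s['tcp_pos'],s['width'],s['wrist_force'],s['qpos'])
C=np.array(s['tcp_pos'])+[-.001,.0415,-.149]
ov(t,[(C,.046,(0,0,255)),(C-[0,0,.016],.046,(255,0,255)),(C-[0,0,.078],.030,(0,255,255))],150,80,300,200,4,"pics/s7.png")
E
```

```text
[0.4828 0.3136 0.3275] 0.008910391737979027 [ 0.5935 -0.0957 -1.8292] [  -7.2289   17.1232  -35.7359   98.7301   10.7689   67.4723 -135.9443]
```

View pics/s7.png

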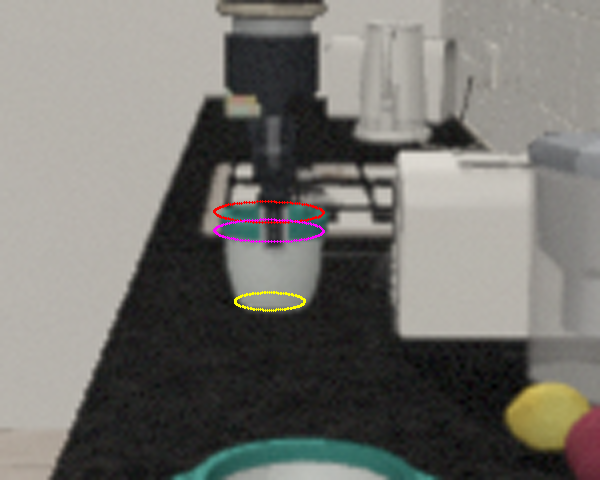

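Request:
move_arm(motion=[{"translation": [0.004, -0.03, 0], "turn": [0, 0, 0], "claw": 1}, {"translation": [0.006, -0.06, 0], "turn": [0, 0, 0], "claw": 1}, {"translation": [0.006, -0.085, 0], "turn": [0, 0, 0], "claw": 1}, {"translation": [0.006, -0.09, 0], "turn": [0, 0, 0], "claw": 1}, {"translation": [0.006, -0.09, 0], "turn": [0, 0, 0], "claw": 1}, {"translation": [0.006, -0.09, 0], "turn": [0, 0, 0], "claw": 1}, {"translation": [0.006, -0.09, 0], "turn": [0, 0, 0], "claw": 1}, {"translation": [0.006, -0.09, 0], "turn": [0, 0, 0], "claw": 1}, {"translation": [0.006, -0.09, 0], "turn": [0, 0, 0], "claw": 1}, {"translation": [0.006, -0.09, 0], "turn": [0, 0, 0], "claw": 1}, {"translation": [0.006, -0.09, 0], "turn": [0, 0, 0], "claw": 1}, {"translation": [0.004, -0.07, 0], "turn": [0, 0, 0], "claw": 1}])

```text
clock: 11.45
tcp_pos: [0.5023, 0.0207, 0.3248]
tool_rot: [[1.0, -0.003, -0.002], [-0.003, -1.0, -0.001], [-0.002, 0.001, -1.0]]
wrist_force: [-0.0, -0.6, -1.3]
width: 0.0091
```

Request:
move_arm(motion=[{"translation": [0, -0.05, 0], "turn": [0, 0, 0], "claw": 1}, {"translation": [0, -0.025, 0], "turn": [0, 0, 0], "claw": 1}, {"translation": [0, -0.012, 0], "turn": [0, 0, 0], "claw": 1}, {"translation": [0, 0, 0], "turn": [0, 0, 0], "claw": 1}, {"translation": [0, 0, 0], "turn": [0, 0, 0], "claw": 1}, {"translation": [0, 0, 0], "turn": [0, 0, 0], "claw": 1}])

```text
clock: 11.95
tcp_pos: [0.5028, -0.001, 0.3259]
tool_rot: [[1.0, 0.001, -0.0], [0.001, -1.0, 0.0], [-0.0, -0.0, -1.0]]
wrist_force: [1.0, 0.2, -0.7]
width: 0.009
```

```bash
python3 - <<'E'
from h import *
s=status.state(); t=imaging.grab_frame("side");print(s['tcp_pos'],s['width'],s['wrist_force'],s['qpos'])
C=np.array(s['tcp_pos'])+[-.001,.0415,-.149]
ov(t,[(C,.046,(0,0,255)),(C-[0,0,.016],.046,(255,0,255)),([.502,.039,.062],.075,(0,255,255)),([.502,.039,.038],.11,(0,255,0))],150,100,300,250,4,"pics/s8.png")
E
```

```text
[ 0.5028 -0.001   0.3259] 0.00898057673823569 [ 1.0297  0.1569 -0.7195] [ 18.3619   7.0213 -24.7978 108.8054   3.2187  64.8576 -97.5849]
```

View pics/s8.png

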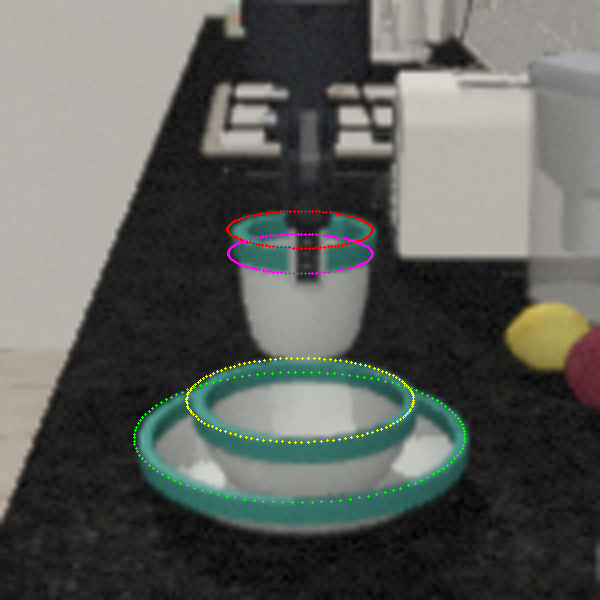

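Request:
move_arm(motion=[{"translation": [0, -0.002, -0.02], "turn": [0, 0, 0], "claw": 1}, {"translation": [0, 0, -0.04], "turn": [0, 0, 0], "claw": 1}, {"translation": [0, 0, -0.05], "turn": [0, 0, 0], "claw": 1}, {"translation": [0, 0, -0.05], "turn": [0, 0, 0], "claw": 1}, {"translation": [0, 0, -0.05], "turn": [0, 0, 0], "claw": 1}, {"translation": [0, 0, -0.035], "turn": [0, 0, 0], "claw": 1}, {"translation": [0, 0, -0.02], "turn": [0, 0, 0], "claw": 1}, {"translation": [0, 0, -0.01], "turn": [0, 0, 0], "claw": 1}, {"translation": [0, 0, 0], "turn": [0, 0, 0], "claw": 1}, {"translation": [0, 0, 0], "turn": [0, 0, 0], "claw": 1}])

```text
clock: 12.83
tcp_pos: [0.5031, -0.0027, 0.2439]
tool_rot: [[1.0, -0.001, 0.001], [-0.001, -1.0, 0.0], [0.001, -0.0, -1.0]]
wrist_force: [0.6, -0.2, -0.1]
width: 0.0092
```

Request:
move_arm(motion=[{"translation": [0, 0, -0.006], "turn": [0, 0, 0], "claw": 1}, {"translation": [0, 0, -0.006], "turn": [0, 0, 0], "claw": 1}, {"translation": [0, 0, -0.006], "turn": [0, 0, 0], "claw": 1}, {"translation": [0, 0, -0.005], "turn": [0, 0, 0], "claw": 1}, {"translation": [0, 0, 0], "turn": [0, 0, 0], "claw": 1}, {"translation": [0, 0, 0], "turn": [0, 0, 0], "claw": 1}])

```text
clock: 13.33
tcp_pos: [0.5029, -0.0028, 0.2366]
tool_rot: [[1.0, -0.001, -0.0], [-0.001, -1.0, 0.0], [-0.0, -0.0, -1.0]]
wrist_force: [0.5, -0.9, 0.0]
width: 0.009
```

Request:
move_arm(motion=[{"translation": [0, 0, -0.003], "turn": [0, 0, 0], "claw": 1}, {"translation": [0, 0, -0.003], "turn": [0, 0, 0], "claw": 1}, {"translation": [0, 0, 0], "turn": [0, 0, 0], "claw": 1}])

```text
clock: 13.58
tcp_pos: [0.5032, -0.0031, 0.2355]
tool_rot: [[1.0, -0.001, 0.001], [-0.001, -1.0, -0.001], [0.001, 0.001, -1.0]]
wrist_force: [-2.1, -2.0, 6.4]
width: 0.009
```

Request:
move_arm(motion=[{"translation": [0, 0, 0], "turn": [0, 0, 0], "claw": 0.87}, {"translation": [0, 0, 0], "turn": [0, 0, 0], "claw": 0.8}, {"translation": [0, 0, 0], "turn": [0, 0, 0], "claw": 0.76}, {"translation": [0, 0, 0], "turn": [0, 0, 0], "claw": 0.76}])

```text
clock: 13.92
tcp_pos: [0.5029, -0.0028, 0.2348]
tool_rot: [[1.0, -0.001, -0.0], [-0.001, -1.0, 0.0], [-0.0, -0.0, -1.0]]
wrist_force: [0.6, -0.2, 0.4]
width: 0.0203
```

```bash
python3 - <<'E'
from h import *
s=status.state(); t=imaging.grab_frame("side");print(s['tcp_pos'],s['width'],s['wrist_force'])
ov(t,[],150,100,300,250,4,"pics/s9.png")
E
```

```text
[ 0.5029 -0.0028  0.2348] 0.020344396816581928 [ 0.5771 -0.1919  0.3758]
```

View pics/s9.png

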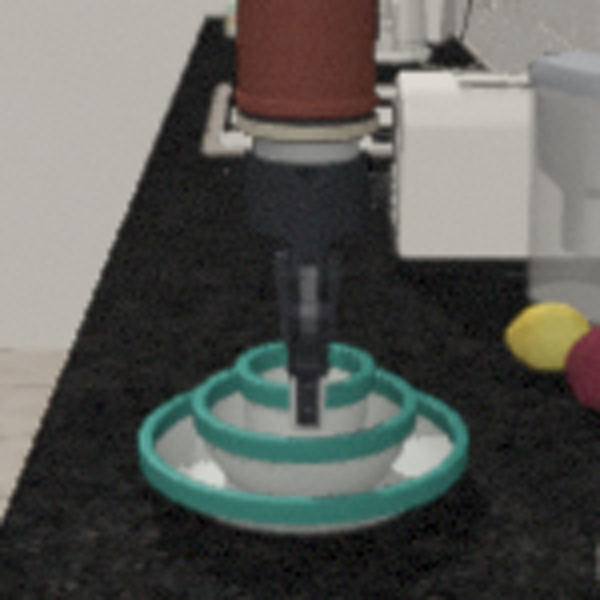

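Nested and released, all rims level. Lifting clear and stepping aside to −y to check.

Request:
move_arm(motion=[{"translation": [0, 0, 0.03], "turn": [0, 0, 0], "claw": 0.76}, {"translation": [0, 0, 0.06], "turn": [0, 0, 0], "claw": 0.76}, {"translation": [0, 0, 0.1], "turn": [0, 0, 0], "claw": 0.76}, {"translation": [0, 0, 0.1], "turn": [0, 0, 0], "claw": 0.76}, {"translation": [-0.02, -0.1, 0.05], "turn": [0, 0, 0], "claw": 0.76}, {"translation": [-0.02, -0.1, 0], "turn": [0, 0, 0], "claw": 0.76}, {"translation": [-0.02, -0.1, 0], "turn": [0, 0, 0], "claw": 0.76}, {"translation": [-0.02, -0.1, 0], "turn": [0, 0, 0], "claw": 0.76}, {"translation": [-0.02, -0.1, 0], "turn": [0, 0, 0], "claw": 0.76}, {"translation": [-0.01, -0.08, 0], "turn": [0, 0, 0], "claw": 0.76}, {"translation": [0, -0.04, 0], "turn": [0, 0, 0], "claw": 0.76}, {"translation": [0, 0, 0], "turn": [0, 0, 0], "claw": 0.76}])

```text
clock: 14.97
tcp_pos: [0.4694, -0.1915, 0.3373]
tool_rot: [[1.0, -0.005, 0.0], [-0.005, -1.0, -0.001], [0.0, 0.001, -1.0]]
wrist_force: [0.6, -0.6, -0.6]
width: 0.0205
```

```bash
python3 - <<'E'
from h import *
s=status.state(); print(s['tcp_pos'],s['clock'])
im=imaging.grab_frame("top"); cv2.imwrite("pics/t9.png",im); t=imaging.grab_frame("side"); 
ov(t,[([.501,.039,.086],.046,(0,0,255)),([.501,.039,.062],.075,(0,255,255)),([.501,.039,.038],.11,(0,255,0))],100,120,400,330,2.5,"pics/s10.png")
m=teal(im)[175:260,225:312]
cs,hh=cv2.findContours(m,cv2.RETR_CCOMP,cv2.CHAIN_APPROX_NONE)
for b in cs:
    if len(b)>40:
        b=b+np.array([225,175]); print(cv2.boundingRect(b),*[circ(cast(cam("top"),b[:,0],z))[:2] for z in (.086,.062,.038)])
d=cv2.absdiff(im,cv2.imread("pics/top0.png")); print("bowl diff",d[118:168,322:374].mean())
E
```

```text
[ 0.4694 -0.1915  0.3373] 14.9667
(254, 200, 30, 30) (array([0.5012, 0.0385]), np.float64(0.0431426364636968)) (array([0.502 , 0.0381]), np.float64(0.04393576879373046)) (array([0.5029, 0.0377]), np.float64(0.04472868084404333))
(255, 202, 27, 27) (array([0.5014, 0.0383]), np.float64(0.038781983326092964)) (array([0.5022, 0.0379]), np.float64(0.03949742263207887)) (array([0.503 , 0.0374]), np.float64(0.04021290762463891))
(244, 192, 48, 47) (array([0.5006, 0.0399]), np.float64(0.07017450030527642)) (array([0.5014, 0.0396]), np.float64(0.07146844569675471)) (array([0.5022, 0.0392]), np.float64(0.07276246034112994))
(245, 193, 46, 45) (array([0.5003, 0.0395]), np.float64(0.06641146165229068)) (array([0.5011, 0.0391]), np.float64(0.06763396559123003)) (array([0.5019, 0.0387]), np.float64(0.06885647345297832))
(232, 180, 73, 72) (array([0.4992, 0.0394]), np.float64(0.1072429188924957)) (array([0.5  , 0.039]), np.float64(0.10921675572296008)) (array([0.5008, 0.0387]), np.float64(0.1111905600537423))
(234, 182, 68, 68) (array([0.4986, 0.0396]), np.float64(0.09914985308994219)) (array([0.4994, 0.0393]), np.float64(0.10097481942769389)) (array([0.5001, 0.0389]), np.float64(0.10279981695124724))
bowl diff 6.562051282051282
```

View pics/s10.png

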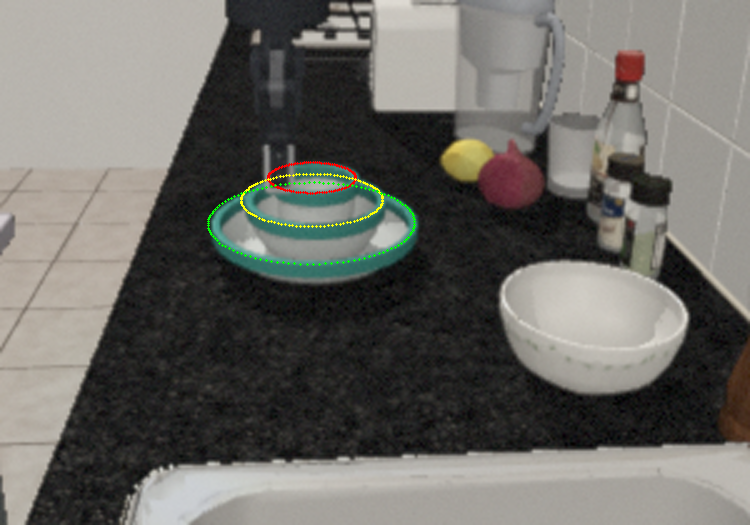

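View pics/t9.png

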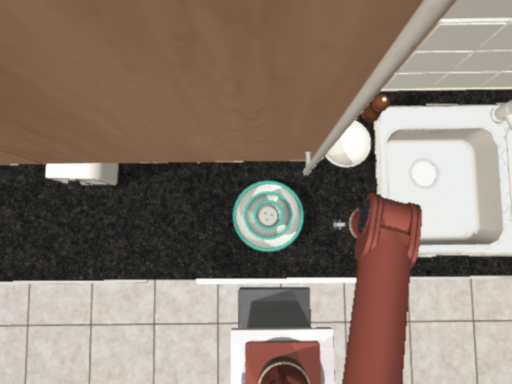

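Side view: all three rims match the nested heights. Top view: the centres are within about 1.5 mm, and the bowl is still at px (347,143).

```bash
python3 -c "
from rig import workorder
print(workorder.hand_in())"
```

```text
the job is handed in; nothing more can be done
None
```

The three covers are nested and the job is handed in at about 15 s of the 61 s allowed. I pinched the medium cover by its rim, carried it into the large one and set it down until the wrist felt contact (about 4 N). I then did the same with the small cover into the medium one (about 6 N), and backed the arm well clear.

**Centring:** in the last top view the axes are at about (0.501, 0.039) for the large cover, (0.501, 0.039) for the medium and (0.501, 0.038) for the small, so about 1 mm apart.

**Height and level:** in the last side view the rims line up with the expected nested heights of 38, 62 and 86 mm above the worktop, and they look level.

**Bowl:** it appears in the same place in both views. The picture difference over it was small (6.6 grey levels on average), which I took as noise or changed shadow and did not look into.

**Disagreement:** the wrist camera put centres 2–5 mm farther in x than the top camera. I grasped on values averaged between the two, and set the small cover down using top-camera positions. No check failed.

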